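# Shut the bean bin's flap and draw it tight with its cam lever

## Robot

A 6-joint arm with a two-finger parallel gripper is mounted at the origin on the work surface. World frame = base frame: x ahead of the robot, y to its left, z up, the work surface at z = 0. Lengths are in mm, angles in rad, forces in N, time in s.
With the tool pointing down it reaches from about 275 to 750 mm from the base axis. Payload 10.2 kg.
Tool frame: the origin (TCP) lies on the mounting face of the last link; the fingertips stand 173 mm ahead of it and the grasp point (between the pads) lies 155 mm ahead of it; z points along the fingers, y is the line along which they close (so a half turn about z gives the same grasp; the last joint's range is limited). The gripper opens to 85 mm and grips with 20 to 120 N. Pads are 22 mm wide; open, the fingers measure 114 mm over their backs; the gripper's body (76 mm by 85 mm) begins 54 mm behind the grasp point. The pads swing forward as they close: fully open they stand 13 mm farther back than shut.
Start: joints at [1.061, 0.313, 1.498, -0, 1.331, -0.223], TCP at [148.528, 503.559, 404.694] pointing down, gripper open.
Joint ranges: [-2.94, 2.94], [-0.97, 2.17], [0.19, 2.56], [-1.23, 4.37], [0.02, 3.11], [-2.88, 2.88]. Speed limits (rad/s): [2.39, 2.39, 3.01, 3.14, 3.14, 3.14].

## Interface

Orientations are given as [roll, pitch, yaw] about the fixed x, y, z axes, in that order (R = Rz(yaw) Ry(pitch) Rx(roll)).
In Python, from cell import r, viewer, order gives the robot as it stands.
- The arm moves only by the tool arm_command, never from a script. Its argument "deltas" is a list of rows, each a list of 3 entries, a list of its own where there are three numbers: the opening, from -1 (shut) to 1 (fully open), so that 0 is half open, then the shift along the tool's x, y, z in m, then the turn, a rotation vector about the tool's x, y, z in rad. A call has 1 to 5 rows; each row shifts and turns the commanded pose from where the row before left it, along the tool's axes as they then stand; what a row does not reach is not made up. A row lasts 1/12 s, in which the tool goes at most 41.7 mm and 7.16 degrees, less where a joint would pass 70% of its speed; a pose out of reach is approached as far as the arm can. A call with a gripper value outside its range is refused whole. The fingers move at their own pace and stop on an object; "grip_force" is the grip in N (left out, the last holds). Time passes only in rows, so rows that do not move let the fingers close. It gives the time, the measured TCP pose, the force, the opening and the grip force at its end, in the units of the state.
- r.state(): the state, without advancing time (a new reading comes with each control period).
- viewer.camera(name): name is "scene" or "top"; returns a dict with "frame" (384x512x3 uint8, red, green, blue), "range_z" (384x512 float32, mm along the optical axis (not along the pixel's ray), 0 where there is no reading), "camera_matrix" (3x3 intrinsics, pixels), "world_to_cam" (4x4, takes a point from world to camera coordinates). Camera axes: x right, y down, z forward; pixel columns grow to the right and rows downward; lengths in mm; the calibration is good to about 2 mm. A picture is of the moment at which its call begins.
- order.finish_job(): hands the job in; it is judged then, once.
Trained networks look in the newest picture that a camera, given by its name, has taken for a name from the list of things; names that differ only in an ending like _2 or _b are one class to them, and where a whole thing is asked for, a point or a joint stands for the part that bears it (a point fixed in the world has none). Each returns a list of dicts, best first, with "p" (0 to 1); they miss things now and then, are a little off and sometimes report something else, mostly with a low value. They report only what shows in the picture. A call takes as long as a camera call.
- viewer.find_in(camera, thing): "centre" ([row, column] in pixels, amid what is visible of it).
- viewer.cut_out(camera, thing): "pixels" (384x512 bool, what is visible of it) and "centre" ([row, column] in pixels, amid what is visible of it).
- viewer.pinpoint(camera, thing): "centre" ([row, column] in pixels: a listed point, or the origin of a listed thing).
The state is a dict: "time_s": time; "joint_positions": joint angles; "dq": joint speeds; "joint_torque": joint torques, N m; "position": TCP position; "eef_rot": TCP orientation; "contact_force": force on the tool from outside, world axes, zero at the start; "moment": the same for the moment, N m; "finger_gap": opening from 0.0 (shut) to 1.0 (fully open); "grip_force": force on a finger pad.
Only numpy, scipy, OpenCV 4.12 (cv2) and the standard library are available. Lean on these libraries where they do the work, as an engineer would, in place of code of your own. Each camera call takes 0.05 s, during which the arm holds its last target. There are 200 camera calls.

## Task

Close up the steel bean bin on the coffee counter: fold its open front flap shut onto the seal, then swing the cam lever a quarter turn until it stops, so that it draws the flap down tight, and let go. Leave the jug, the tamper and the cup where they stand.

Things in the scene. Friction and masses are not known exactly. Their poses are not given: they have to be found in the camera images.
- bin: Fixed steel bean bin, 210 mm deep (x), 170 wide (y), 163 high. Origin: centre of its underside; x points from its low front (robot side) to its high back, z up. Its open mouth, the flap and the cam lever lie on a face sloping 28 degrees: up-slope direction u = (cos 28, 0, sin 28), outward normal n = (-sin 28, 0, cos 28) in the bin's axes.
- rail (a point): Middle of the bin's fixed carrying rail, 14 mm dark bar along the bin's y, 158 mm long, right above the lever (bin x 45, y 0, z 335 mm); at its ends it bends back and down to the bin's back edge. It stands in the way of a hand coming straight down on the lever: come square to the slope (tilted about 28 degrees) from the robot's side.
- flap (a joint): Opening angle of the flap (rad): 0 = drawn fully tight, grows as its free edge swings up and towards the robot (starts 0.6 to 1.05). Stiff hinge: stays where left; 3 to 4 N near the free edge moves it. The springy seal meets it at about 0.05; pressing it fully down takes about 15 N, and let go it springs back to about 0.045: that is shut, ready for the cam.
- flap_hinge (a point): Middle of the flap's hinge line, at the low front edge of the slope: in the bin's axes x = -95 mm, y = 0, z = 70 mm. The hinge line runs along the bin's y. Axes: the flap's own (x from hinge to free edge, z out of its outer face).
- flap_push (a point): Point on the flap's outer face, on its middle line 85 mm from the hinge. The flap is an aluminium plate 140 mm wide, 105 from hinge to edge, 8 thick (inner face in the plane of the hinge line), with a middle tongue 36 mm wide out to 122 mm that carries a dark steel rib (keeper), 12 mm wide, 103 to 122 mm from the hinge, 4 mm above the face. Axes as the flap.
- cam (a joint): Angle of the cam lever (rad): 0 = open, pointing along the bin's +y (starts 0 to 0.15); turns counter-clockwise seen from outside to its stop at 1.571 = locked, pointing down the slope over the flap's tongue. From about 0.8 to 1.25 its ramp rides over the keeper and draws the flap down (5 to 8 N at the grip); then it holds by itself. It catches the keeper only if the flap is below about 0.06 rad.
- cam_pivot (a point): Foot of the lever's pivot on the slope face, 155 mm up the slope from the hinge line, in the middle (bin y = 0). Axes: z along the turning axis n, y along the lever.
- cam_grip (a point): Point on the lever's grip, 65 mm from the pivot axis along the lever, 47 mm out from the slope face. The grip is an upright round black post 18 mm in diameter, parallel to the turning axis, from 25 to 67 mm out; it does not spin on the lever. The dark steel lever below is 22 mm wide, 96 long over all, its upper side 25 mm out. Axes as the lever.
- jug: Steel jug with a handle, 76 mm wide, 95 mm high, standing loose beside the bin; origin at the centre of its underside. Bystander.
- tamper: Dark steel coffee tamper, 58 mm wide, 94 mm high, standing loose; origin at the centre of its underside. Bystander.
- cup: White ceramic cup, 80 mm wide, 62 mm high, standing loose; origin at the centre of its underside. Bystander.

How it is judged:
By the outcome, as a careful person would: the job done as asked, in the order asked, and still so for the second after the job is handed in, with the robot touching nothing.
It also fails if it takes over 50 s, if anything falls off the work surface, if the arm or the gripper's body presses on something with over 40 N, if the wrist force passes 120 N, or if a joint passes its speed limit or range.

## Working session

There is one attempt and no reset: what is moved stays moved. The work goes in short steps, Python scripts to look and compute and a tool call to move; the robot and the scene stay as the last step left them, time stands still between calls to the robot, and variables do not carry over. Pictures are saved under pics/ and viewed, at most 10 in all, crops included, and the job is handed in when it is done.

Besides the shell and the picture viewer there is one more tool, called after "Emit:" by a JSON object that holds its "method" and its "body". arm_command: Moves the arm, as the interface text tells. Its arguments: {"type":"object","properties":{"deltas":{"type":"array"},"grip_force":{"type":"number"}},"required":["deltas"]}

```bash
mkdir -p pics; ls; cat > h.py <<'E'
import numpy as np, cv2
from cell import r, viewer, order
def cam(n):
    c=viewer.camera(n); return c
def px2w(c,rc,z=None):
    v,u=rc; K=c["camera_matrix"]; 
    if z is None:
        z=np.median([q for q in c["range_z"][int(v)-1:int(v)+2,int(u)-1:int(u)+2].ravel() if q>0] or [0])
    p=np.linalg.inv(K)@[u,v,1]*z
    return (np.linalg.inv(c["world_to_cam"])@[*p,1])[:3]
def w2px(c,p):
    q=c["world_to_cam"]@[*p,1]; q=c["camera_matrix"]@q[:3]; return q[:2]/q[2]
E
python3 - <<'E'
from h import *
ims=[]
for n in ("scene","top"):
    c=cam(n); im=cv2.cvtColor(c["frame"],cv2.COLOR_RGB2BGR); cv2.imwrite(f"pics/{n}0.png",im)
    print(n,"campos",np.linalg.inv(c["world_to_cam"])[:3,3].round())
    for t in ("bin","rail","flap_hinge","flap_push","cam_pivot","cam_grip","jug","tamper","cup"):
        for d in viewer.pinpoint(n,t)[:2]:
            print(t,round(d["p"],2),np.round(d["centre"],1),px2w(c,d["centre"]).round())
    ims.append(im)
cv2.imwrite("pics/a.png",np.hstack(ims)[:, :]) 
s=r.state(); print(s)
E
```

```text
pics
scene campos [ 874. -515.  717.]
bin 0.66 [256.  277.7] [650. -38. 109.]
rail 0.79 [149.4 305.9] [655.  40. 342.]
flap_hinge 0.94 [217.6 252.9] [525.  63.  80.]
flap_push 0.61 [201.2 253.9] [547.  30. 169.]
cam_pivot 0.92 [222.9 299.2] [693. -46. 237.]
cam_grip 0.64 [190.6 302.4] [583. 234.  75.]
jug 0.93 [202.4 298.4] [687. -46. 286.]
tamper 0.97 [304.9 211.8] [ 565. -171.   27.]
tamper 0.43 [219.5 256.2] [533.  66.  75.]
cup 0.75 [267.8 189.2] [ 467. -126.   41.]
top campos [ 453.   21. 1291.]
bin 0.58 [192.9 257.3] [601.  54. 118.]
bin 0.44 [172.9 260.8] [649.  45. 166.]
rail 0.82 [155.7 257.9] [658.  49. 340.]
rail 0.53 [210.5 252.2] [548.  65. 159.]
flap_hinge 0.8 [222.7 250.9] [519.  71.  88.]
flap_push 0.55 [209.2 255. ] [550.  57. 176.]
cam_pivot 0.75 [171.5 261.6] [652.  43. 168.]
cam_grip 0.94 [172.5 232.5] [649. 121. 159.]
jug 0.58 [211.5 187.1] [553. 269.   1.]
tamper 0.66 [213.9 326.6] [ 550. -142.   83.]
cup 0.73 [247.4 309.1] [ 455. -101.    5.]
{'time_s': 1.0, 'joint_positions': array([ 1.06063921e+00,  3.12846260e-01,  1.49770013e+00, -1.65194989e-05,
        1.33102950e+00, -2.23433329e-01]), 'dq': array([-0.0008219 ,  0.00103067,  0.00194098,  0.00162152, -0.00039901,
       -0.00187956]), 'joint_torque': array([ 2.96492663e-04, -4.12176812e+01, -2.59898794e+01, -1.38222604e-04,
        5.09187685e-04, -1.35885142e-05]), 'position': array([148.50254789, 503.55282105, 404.72164081]), 'eef_rot': array([3.14157986e+00, 1.93634801e-05, 2.85487279e+00]), 'contact_force': array([ 0.49998685, -0.31067847,  0.13417474]), 'moment': array([0.0019899 , 0.05115427, 0.00631153]), 'grip_force': 0.0, 'finger_gap': 1.0011750984588785}
```

View pics/scene0.png

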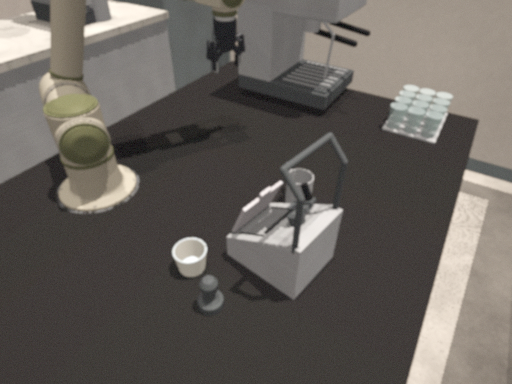

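View pics/top0.png

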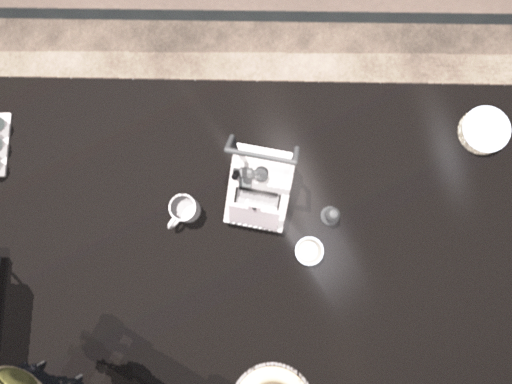

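The scene view shows the bin at about (290,240), with its flap standing at the front edge (255,205), the rail on top (310,150), the cup (190,257), the tamper (210,295) and the jug behind the bin (300,185). The top view shows the bin at (260,190) turned slightly clockwise, the grip at (235,173), the jug (184,209), tamper (330,215) and cup (309,250).

```bash
cat >> h.py <<'E'
def cloud(c):
    z=c["range_z"]; v,u=np.nonzero(z>0); d=z[v,u]
    p=np.linalg.inv(c["camera_matrix"])@np.vstack([u,v,np.ones_like(u)])*d
    return ((np.linalg.inv(c["world_to_cam"])@np.vstack([p,np.ones(len(u))]))[:3]).T
def B(yaw):
    c,s=np.cos(yaw),np.sin(yaw); return np.array([[c,-s,0],[s,c,0],[0,0,1]])
C28,S28=np.cos(np.radians(28)),np.sin(np.radians(28))
E
python3 - <<'E'
from h import *
from scipy.optimize import least_squares
C={n:cam(n) for n in("top","scene")}
P={n:cloud(C[n]) for n in C}
for n in P:
    p=P[n]; m=(p[:,2]>325)&(p[:,2]<350)&(abs(p[:,0]-655)<60)&(abs(p[:,1]-45)<110); q=p[m]
    print(n,len(q),q.min(0).round(),q.max(0).round()); 
    if len(q)>5:
        mu=q.mean(0); w=np.linalg.svd((q-mu)[:,:2])[2][0]; w=w*np.sign(w[1]); print(mu.round(1),"yaw",np.arctan2(-w[0],w[1]))
loc={"rail":(45,0,335),"flap_hinge":(-95,0,70),"cam_pivot":(-95+155*C28,0,70+155*S28),"bin":(0,0,0)}
obs=[]
for n in C:
    for t in loc:
        d=viewer.pinpoint(n,t)
        if d: obs.append((n,t,d[0]["centre"][::-1]))
def f(x):
    return np.concatenate([w2px(C[n],B(x[2])@loc[t]+[x[0],x[1],0])-o for n,t,o in obs])
s=least_squares(f,[610,50,-.1],loss="soft_l1"); print(s.x)
for o,e in zip(obs,f(s.x).reshape(-1,2)): print(o[:2],e.round(1))
x=s.x
for n in P:
    q=(P[n]-[x[0],x[1],0])@B(x[2])
    # slope frame: u along slope from hinge, w normal
    d=q-[-95,0,70]; U=d[:,0]*C28+d[:,2]*S28; W=-d[:,0]*S28+d[:,2]*C28
    m=(abs(q[:,1])<60)&(U>-20)&(U<130)&(W>20)&(W<130)&(q[:,2]<250)
    print(n,m.sum()); k=np.nonzero(m)[0]
    ang=np.arctan2(W[k],U[k]); rad=np.hypot(W[k],U[k]); print(np.percentile(ang,[5,25,50,75,95]).round(2),np.percentile(rad,[50,95,99]).round())
    m=(U>120)&(U<230)&(W>48)&(W<75)&(abs(q[:,1])<110)&(q[:,2]<260)
    print("grip",m.sum(),np.median(U[m]),np.median(q[m,1]))
    m=(abs(q[:,0])<120)&(abs(q[:,1])<95)&(q[:,2]>20)
    print("yrange at slope",np.percentile(q[m,1],[1,99]), "x",np.percentile(q[m,0],[1,99]))
np.savez("pts.npz",**P)
for n in C:
    im=cv2.cvtColor(C[n]["frame"],cv2.COLOR_RGB2BGR); im=cv2.resize(im,None,fx=4,fy=4,interpolation=cv2.INTER_CUBIC)
    def dr(p,col):
        a=w2px(C[n],B(x[2])@p+[x[0],x[1],0]); cv2.circle(im,tuple(int(v*4+2) for v in a),3,col,-1)
    for t in loc: dr(np.array(loc[t]),(0,0,255))
    for y in(-85,85):
        for a in(-105,105): dr(np.array([a,y,0]),(0,255,0))
        dr(np.array([105,y,163]),(255,0,0)); 
    for y in(-79,79): dr(np.array([45,y,335]),(255,0,255))
    c=(w2px(C[n],[x[0],x[1],150])*4).astype(int); cv2.imwrite(f"pics/f_{n}.png",im[max(0,c[1]-300):c[1]+300,c[0]-200:c[0]+200])
cv2.imwrite("pics/f.png",np.hstack([cv2.imread(f"pics/f_{n}.png") for n in C]))
E
```

```text
top 498 [641. -41. 325.] [689. 127. 345.]
[659.5  42.8 339.2] yaw -0.15935827596207316
scene 563 [640. -42. 325.] [691. 127. 344.]
[660.7  33.  338.2] yaw -0.16049442429121755
[ 6.12155571e+02  5.34313134e+01 -1.92885932e-01]
('top', 'rail') [0.7 1.6]
('top', 'flap_hinge') [ 1.3 -0.1]
('top', 'cam_pivot') [-0.8  3. ]
('top', 'bin') [-4.1 -0.6]
('scene', 'rail') [2.3 1.6]
('scene', 'flap_hinge') [ 0. -0.]
('scene', 'cam_pivot') [-4.  4.]
('scene', 'bin') [ 2.5 -3.2]
top 777
[0.21 0.73 0.76 0.78 0.85] [ 83. 125. 129.]
grip 48 153.94318723585707 62.52965491046544
yrange at slope [-85.57431927  82.09158274] x [-100.22172377  106.18470345]
scene 504
[0.21 0.68 0.7  0.71 0.75] [ 96. 125. 129.]
grip 72 155.1225695200986 59.79209566194808
yrange at slope [-88.12327895  82.60817607] x [-96.98719664 108.94165986]
```

View pics/f.png

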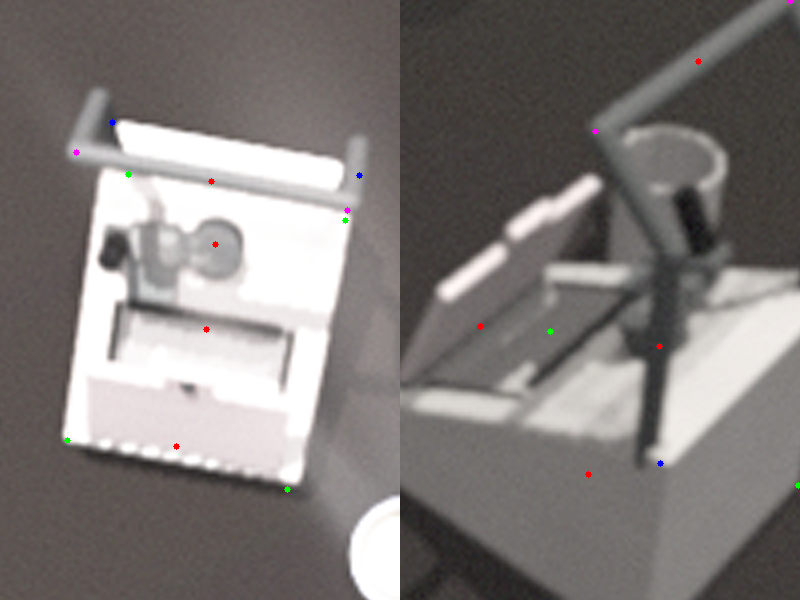

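The overlay matches apart from a slight over-rotation: the model corners (green/blue) sit a few degrees too far clockwise, and the rail ends at (75,152) and (347,210) imply a yaw nearer -0.15. I'll refine from the rail depth and set out.

```bash
cat >> h.py <<'E'
from scipy.spatial.transform import Rotation as Ro, Slerp
import json
def bin_(): return np.array(json.load(open("bin.json")))
def slope(U,y,W,b=None):
    b=bin_() if b is None else b
    return B(b[2])@np.array([-95+U*C28-W*S28,y,70+U*S28+W*C28])+[b[0],b[1],0]
def target(U,y,W,ahead=173,turn=0,b=None):
    b=bin_() if b is None else b
    R=B(b[2])@np.array([[0,C28,S28],[1,0,0],[0,S28,-C28]])@Ro.from_rotvec([0,0,-turn]).as_matrix()
    return slope(U,y,W,b)-R[:,2]*ahead,R
def rows(T,N):
    s=r.state(); p0=s["position"]; R0=Ro.from_euler("xyz",s["eef_rot"]); p1,R1=T
    w=(R0.inv()*Ro.from_matrix(R1)).as_rotvec(); 
    print("dist",np.linalg.norm(p1-p0).round(),"deg",np.degrees(np.linalg.norm(w)).round(1),"F",s["contact_force"].round(1),"t",s["time_s"])
    for i in range(N):
        Ri=R0*Ro.from_rotvec(w*i/N); print((Ri.inv().apply((p1-p0)/N)/1000).round(4).tolist(),(w/N).round(4).tolist())
def where(ahead=173):
    s=r.state(); b=bin_(); R=Ro.from_euler("xyz",s["eef_rot"]).as_matrix()
    t=B(b[2]).T@(s["position"]+R[:,2]*ahead-[b[0],b[1],0])-[-95,0,70]
    F=B(b[2]).T@s["contact_force"]
    print("tip U,y,W",np.round([t[0]*C28+t[2]*S28,t[1],-t[0]*S28+t[2]*C28],1),"F u,y,n",np.round([F[0]*C28+F[2]*S28,F[1],-F[0]*S28+F[2]*C28],1),"t",s["time_s"],"gap",s["finger_gap"])
E
python3 - <<'E'
from h import *
P=np.load("pts.npz"); q=np.vstack([P["top"],P["scene"]])
m=(q[:,2]>322)&(q[:,2]<350)&(abs(q[:,0]-655)<50)&(abs(q[:,1]-43)<68); a=q[m]
for _ in range(3):
    k=np.polyfit(a[:,1],a[:,0],1); e=a[:,0]-np.polyval(k,a[:,1]); a=a[abs(e)<12]
yaw=np.arctan(-k[0]); rail=np.array([np.polyval(k,43),43]); b=[*(rail-(B(yaw)@[45,0,0])[:2]),yaw]
print("bin",np.round(b,3)); json.dump(list(b),open("bin.json","w"))
for n in P:
    w=(P[n]-[b[0],b[1],0])@B(b[2]); m=(abs(w[:,0])<125)&(abs(w[:,1])<105)&(w[:,2]>30)&(w[:,2]<180); w=w[m]
    d=w-[-95,0,70]; U=d[:,0]*C28+d[:,2]*S28; W=-d[:,0]*S28+d[:,2]*C28
    print(n,"y",np.percentile(w[:,1],[1,99]).round(),"x",np.percentile(w[:,0],[1,99]).round())
    m=(abs(w[:,1])<60)&(W>25)&(W<70)&(U<90)&(U>15); k=np.polyfit(W[m],U[m],1); print("flap: U at W=0",k[1].round(1),"angle",np.arctan2(1,k[0]).round(3))
    m=(abs(U-155)<14)&(abs(w[:,1])<80)&(abs(w[:,1])>75); print("slope W",np.median(W[m]))
    m=(U>125)&(U<185)&(W>50)&(W<75)&(w[:,1]>35); print("grip",m.sum(),U[m].mean().round(1),w[m,1].mean().round(1),W[m].max())
rows(target(5,0,110),14)
E
```

```text
bin [ 6.15202e+02  5.01490e+01 -1.60000e-01]
top y [-83.  84.] x [-104.  103.]
flap: U at W=0 -13.4 angle 0.686
slope W -0.543356843934717<stdin>:14: RuntimeWarning: Mean of empty slice.
  ret = ret.dtype.type(ret / rcount)
Traceback (most recent call last):
ValueError: zero-size array to reduction operation maximum which has no identity
```

```bash
python3 - <<'E'
from h import *
P=np.load("pts.npz"); b=bin_()
for n in P:
    w=(P[n]-[b[0],b[1],0])@B(b[2]); d=w-[-95,0,70]; U=d[:,0]*C28+d[:,2]*S28; W=-d[:,0]*S28+d[:,2]*C28
    m=(U>125)&(U<185)&(W>45)&(W<75)&(w[:,1]>35)&(w[:,1]<85); print(n,"grip",m.sum(),U[m].mean().round(1),w[m,1].mean().round(1),W[m].max() if m.any() else 0)
rows(target(5,0,110),14)
E
```

```text
top grip 50 152.5 64.5 70.40314512875068
scene grip 82 152.9 62.7 68.89028571970437
dist 492.0 deg 86.5 F [ 0.5 -0.1  0.2] t 1.5
[-0.0253, -0.0237, 0.0059] [-0.0286, -0.0252, 0.1009]
[-0.0274, -0.0212, 0.0059] [-0.0286, -0.0252, 0.1009]
[-0.0293, -0.0185, 0.0061] [-0.0286, -0.0252, 0.1009]
[-0.0308, -0.0156, 0.0063] [-0.0286, -0.0252, 0.1009]
[-0.0321, -0.0126, 0.0067] [-0.0286, -0.0252, 0.1009]
[-0.033, -0.0095, 0.0072] [-0.0286, -0.0252, 0.1009]
[-0.0337, -0.0064, 0.0078] [-0.0286, -0.0252, 0.1009]
[-0.0339, -0.0032, 0.0085] [-0.0286, -0.0252, 0.1009]
[-0.0339, -0.0, 0.0094] [-0.0286, -0.0252, 0.1009]
[-0.0335, 0.0031, 0.0102] [-0.0286, -0.0252, 0.1009]
[-0.0327, 0.0061, 0.0112] [-0.0286, -0.0252, 0.1009]
[-0.0317, 0.009, 0.0122] [-0.0286, -0.0252, 0.1009]
[-0.0303, 0.0118, 0.0133] [-0.0286, -0.0252, 0.1009]
[-0.0286, 0.0144, 0.0144] [-0.0286, -0.0252, 0.1009]
```

Emit:
{"method": "arm_command", "body": {"deltas": [[-1,[-0.025,-0.024,0.006],[-0.029,-0.025,0.101]],[-1,[-0.027,-0.021,0.006],[-0.029,-0.025,0.101]],[-1,[-0.029,-0.019,0.006],[-0.029,-0.025,0.101]],[-1,[-0.031,-0.016,0.006],[-0.029,-0.025,0.101]],[-1,[-0.032,-0.013,0.007],[-0.029,-0.025,0.101]]], "grip_force": 40}}

```text
time_s: 1.92
position: [235.1, 352.0, 374.8]
eef_rot: [2.969, 0.084, 2.337]
contact_force: [1.2, -0.0, 0.5]
finger_gap: 0.301
grip_force: 0.0
```

Emit:
{"method": "arm_command", "body": {"deltas": [[-1,[-0.033,-0.01,0.007],[-0.029,-0.025,0.101]],[-1,[-0.034,-0.006,0.008],[-0.029,-0.025,0.101]],[-1,[-0.034,-0.003,0.008],[-0.029,-0.025,0.101]],[-1,[-0.034,0,0.009],[-0.029,-0.025,0.101]],[-1,[-0.034,0.003,0.01],[-0.029,-0.025,0.101]]]}}

```text
time_s: 2.33
position: [323.3, 201.7, 346.4]
eef_rot: [2.779, 0.071, 1.815]
contact_force: [1.4, 1.3, 1.1]
finger_gap: 0.001
grip_force: 0.0
```

```bash
python3 - <<'E'
from h import *
where(); rows(target(5,0,110),5)
E
```

```text
tip U,y,W [-84.  116.8 175. ] F u,y,n [1.5 1.5 0.4] t 2.3333 gap 0.0008158498272100501
dist 138.0 deg 24.3 F [1.4 1.3 1.1] t 2.3333
[-0.0256, 0.0053, 0.0091] [-0.022, -0.0206, 0.0793]
[-0.0249, 0.0071, 0.0098] [-0.022, -0.0206, 0.0793]
[-0.024, 0.0088, 0.0105] [-0.022, -0.0206, 0.0793]
[-0.023, 0.0105, 0.0112] [-0.022, -0.0206, 0.0793]
[-0.0219, 0.012, 0.0119] [-0.022, -0.0206, 0.0793]
```

Emit:
{"method": "arm_command", "body": {"deltas": [[-1,[-0.025,0.005,0.009],[-0.02,-0.02,0.07]],[-1,[-0.024,0.007,0.01],[-0.02,-0.02,0.07]],[-1,[-0.022,0.009,0.01],[-0.02,-0.02,0.07]],[-1,[-0.02,0.01,0.011],[-0.02,-0.018,0.07]],[-1,[0,0,0],[0,0,0]]]}}

```text
time_s: 2.75
position: [381.5, 115.3, 326.7]
eef_rot: [2.685, 0.031, 1.525]
contact_force: [-0.6, 1.1, -0.5]
finger_gap: -0.001
grip_force: 0.0
```

```bash
python3 - <<'E'
from h import *
where(); rows(target(5,0,110),1)
c=cam("scene"); im=cv2.cvtColor(c["frame"],cv2.COLOR_RGB2BGR); cv2.imwrite("pics/b.png",cv2.resize(im[80:330,120:420],(720,600)))
E
```

```text
tip U,y,W [-13.9  31.  122.4] F u,y,n [-0.9  1.  -0.1] t 2.75 gap -0.0005256943881200452
dist 33.0 deg 7.0 F [-0.6  1.1 -0.5] t 2.75
[-0.0288, 0.0106, 0.0112] [-0.0303, -0.0237, 0.1154]
```

View pics/b.png

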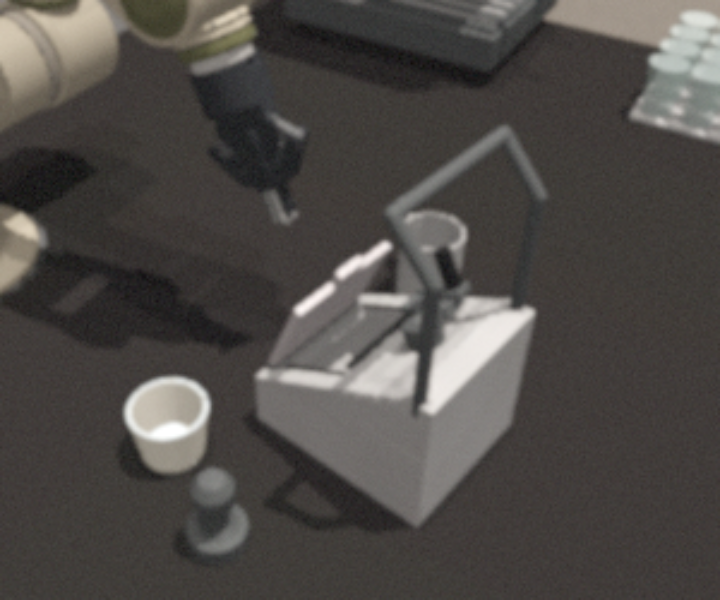

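The scene picture shows the closed fingers at about (285,215) up in front of the flap (335,305), clear of everything. I continue to the pre-pose.

Emit:
{"method": "arm_command", "body": {"deltas": [[-1,[-0.015,0.005,0.006],[-0.015,-0.012,0.058]],[-1,[-0.014,0.006,0.006],[-0.015,-0.012,0.058]],[-1,[0,0,0],[0,0,0]]]}}

```text
time_s: 3.05
position: [393.5, 86.8, 322.0]
eef_rot: [2.654, 0.0, 1.415]
contact_force: [-0.2, -0.3, -0.1]
finger_gap: 0.002
grip_force: 0.0
```

```bash
python3 - <<'E'
from h import *
where(); rows(target(5,0,110),1)
prev=None
for th in (.85,.69,.6,.5,.4,.3,.2,.15,.1,.07,.05,.03,0):
    p=np.array([92*np.cos(th)-8*np.sin(th)-14.5,92*np.sin(th)+8*np.cos(th)]); print(th,p.round(1), None if prev is None else (p-prev).round(1)); prev=p
E
```

```text
tip U,y,W [  3.6   1.3 110.4] F u,y,n [-0.2 -0.3 -0.1] t 3.05 gap 0.001961484097294971
dist 2.0 deg 0.2 F [-0.2 -0.3 -0.1] t 3.05
[-0.001, 0.0012, 0.0004] [-0.0008, -0.0017, 0.0034]
0.85 [40.2 74.4] None
0.69 [51.4 64.7] [11.2 -9.7]
0.6 [56.9 58.5] [ 5.6 -6.2]
0.5 [62.4 51.1] [ 5.5 -7.4]
0.4 [67.1 43.2] [ 4.7 -7.9]
0.3 [71.  34.8] [ 3.9 -8.4]
0.2 [74.1 26.1] [ 3.  -8.7]
0.15 [75.3 21.7] [ 1.2 -4.5]
0.1 [76.2 17.1] [ 1.  -4.5]
0.07 [76.7 14.4] [ 0.5 -2.7]
0.05 [77.  12.6] [ 0.3 -1.8]
0.03 [77.2 10.8] [ 0.2 -1.8]
0 [77.5  8. ] [ 0.3 -2.8]
```

Emit:
{"method": "arm_command", "body": {"deltas": [[-1,[-0.001,0.012,0.012],[0,0,0.003]],[-1,[0,0.012,0.012],[0,0,0]],[-1,[0,0.01,0.01],[0,0,0]],[-1,[0,0.008,0.007],[0,0,0]],[-1,[0,0,0],[0,0,0]]]}}

```text
time_s: 3.47
position: [449.4, 78.4, 305.3]
eef_rot: [2.655, -0.001, 1.416]
contact_force: [-0.2, -0.2, 0.1]
finger_gap: -0.006
grip_force: 0.0
```

Emit:
{"method": "arm_command", "body": {"deltas": [[-1,[0,0.006,0.005],[0,0,0]],[-1,[0,0.0055,0.006],[0,0,0]],[-1,[0,0.0055,0.0075],[0,0,0]],[-1,[0,0,0],[0,0,0]]]}}

```text
time_s: 3.8
position: [473.0, 74.1, 296.8]
eef_rot: [2.654, -0.001, 1.415]
contact_force: [0.6, 0.2, -0.2]
finger_gap: 0.004
grip_force: 0.0
```

```bash
python3 - <<'E'
from h import *
where()
E
```

```text
tip U,y,W [62.9  1.5 50.4] F u,y,n [ 0.4  0.2 -0.5] t 3.8 gap 0.00361417578206435
```

Emit:
{"method": "arm_command", "body": {"deltas": [[-1,[0,0.005,0.004],[0,0,0]],[-1,[0,0.005,0.004],[0,0,0]],[-1,[0,0,0],[0,0,0]]]}}

```text
time_s: 4.05
position: [485.2, 72.0, 294.4]
eef_rot: [2.654, -0.001, 1.415]
contact_force: [0.4, 0.0, 0.8]
finger_gap: 0.0
grip_force: 0.0
```

```bash
python3 - <<'E'
from h import *
where(); b=bin_()
c=cam("scene"); P=cloud(c)
w=(P-[b[0],b[1],0])@B(b[2]); d=w-[-95,0,70]; U=d[:,0]*C28+d[:,2]*S28; W=-d[:,0]*S28+d[:,2]*C28
m=(w[:,1]<-22)&(w[:,1]>-66)&(W>8)&(W<100)&(U<110)&(U>5); print(m.sum(),np.percentile(np.arctan2(W[m],U[m]),[10,30,50,70,90]).round(2))
im=cv2.cvtColor(c["frame"],cv2.COLOR_RGB2BGR); cv2.imwrite("pics/c.png",cv2.resize(im[140:265,200:350],(720,600)))
E
```

```text
tip U,y,W [72.6  1.4 42.5] F u,y,n [0.7 0.1 0.5] t 4.05 gap 0.00015334697179407718
106 [0.43 0.46 0.49 0.54 0.72]
```

View pics/c.png

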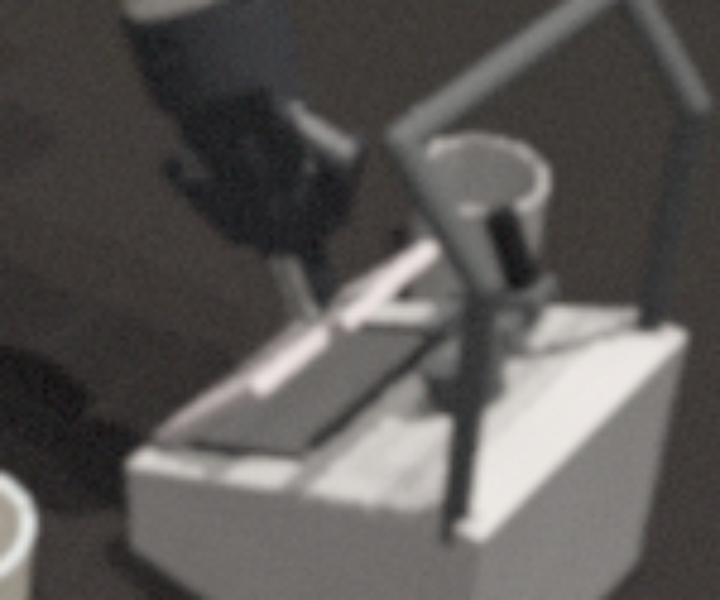

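The crop shows the fingertips (310,300) on the flap's outer face, and the flap has folded to about 0.43 rad. I'll keep following the arc.

Emit:
{"method": "arm_command", "body": {"deltas": [[-1,[0,0.002,0.006],[0,0,0]],[-1,[0,0.002,0.007],[0,0,0]],[-1,[0,0.001,0.007],[0,0,0]],[-1,[0,0.001,0.005],[0,0,0]],[-1,[0,0,0],[0,0,0]]]}}

```text
time_s: 4.52
position: [501.7, 69.5, 274.4]
eef_rot: [2.656, -0.001, 1.415]
contact_force: [-0.1, 0.4, -0.0]
finger_gap: 0.0
grip_force: 0.0
```

Emit:
{"method": "arm_command", "body": {"deltas": [[-1,[0,0.001,0.003],[0,0,0]],[-1,[0,0,0.002],[0,0,0]],[-1,[0,0,0.001],[0,0,0]],[-1,[0,0,0],[0,0,0]]]}}

```text
time_s: 4.85
position: [504.8, 69.1, 270.5]
eef_rot: [2.655, -0.001, 1.415]
contact_force: [-3.3, -0.6, 1.7]
finger_gap: 0.004
grip_force: 1.1
```

```bash
python3 - <<'E'
from h import *
where()
E
```

```text
tip U,y,W [78.7  1.6 12. ] F u,y,n [-2.  -1.1  3. ] t 4.85 gap 0.0036112416960319238
```

Contact with the seal is beginning (3 N). I'll press in small steps.

Emit:
{"method": "arm_command", "body": {"deltas": [[-1,[0,0,0.001],[0,0,0]],[-1,[0,0,0.001],[0,0,0]],[-1,[0,0,0],[0,0,0]]]}}

```text
time_s: 5.1
position: [505.7, 68.9, 269.1]
eef_rot: [2.654, -0.001, 1.415]
contact_force: [-5.3, -1.4, 4.8]
finger_gap: 0.004
grip_force: 3.4
```

Emit:
{"method": "arm_command", "body": {"deltas": [[-1,[0,0,0.001],[0,0,0]],[-1,[0,0,0],[0,0,0]]]}}

```text
time_s: 5.27
position: [506.1, 68.9, 268.3]
eef_rot: [2.654, -0.001, 1.415]
contact_force: [-6.7, -0.0, 5.6]
finger_gap: -0.004
grip_force: 4.4
```

```bash
python3 - <<'E'
from h import *
where()
E
```

```text
tip U,y,W [79.   1.6  9.5] F u,y,n [-3.2 -1.1  8.1] t 5.2667 gap -0.004058002780201347
```

Emit:
{"method": "arm_command", "body": {"deltas": [[-1,[0,0,0.001],[0,0,0]],[-1,[0,0,0.001],[0,0,0]],[-1,[0,0,0],[0,0,0]],[-1,[0,0,0],[0,0,0]]]}}

```text
time_s: 5.6
position: [506.7, 68.8, 267.6]
eef_rot: [2.654, -0.001, 1.415]
contact_force: [-19.0, -0.8, 20.3]
finger_gap: 0.001
grip_force: 13.4
```

```bash
python3 - <<'E'
from h import *
where()
E
```

```text
tip U,y,W [79.2  1.6  8.5] F u,y,n [-6.9 -3.8 26.7] t 5.6 gap 0.0005143865429841185
```

The flap is bottomed at 27 N. Next I retreat, open half, and move over the grip.

Emit:
{"method": "arm_command", "body": {"deltas": [[-1,[0,0,-0.012],[0,0,0]],[-1,[0,0,-0.025],[0,0,0]],[-1,[0,0,-0.03],[0,0,0]],[0,[0.01,0.01,-0.025],[0,0,0]],[0,[0,0,0],[0,0,0]]]}}

```text
time_s: 6.02
position: [475.1, 84.7, 357.1]
eef_rot: [2.645, -0.002, 1.416]
contact_force: [0.6, -0.2, 1.4]
finger_gap: 0.274
grip_force: 0.0
```

Emit:
{"method": "arm_command", "body": {"deltas": [[0,[0.018,0.02,0],[0,0,0]],[0,[0.018,0.022,0],[0,0,0]],[0,[0.018,0.022,0],[0,0,0]],[0,[0,0,0],[0,0,0]]]}}

```text
time_s: 6.35
position: [541.7, 129.9, 383.5]
eef_rot: [2.65, -0.002, 1.416]
contact_force: [0.9, 1.0, 0.1]
finger_gap: 0.502
grip_force: 0.0
```

```bash
python3 - <<'E'
from h import *
where(); b=bin_()
for n in("scene","top"):
    c=cam(n); P=cloud(c)
    w=(P-[b[0],b[1],0])@B(b[2]); d=w-[-95,0,70]; U=d[:,0]*C28+d[:,2]*S28; W=-d[:,0]*S28+d[:,2]*C28
    m=(abs(w[:,1])>22)&(abs(w[:,1])<66)&(U<100)&(U>60)&(W>-10)&(W<30); print(n,m.sum(),"flap W",np.median(W[m]),"U",np.median(U[m]))
    print([ (round(x["p"],2),np.round(x["centre"])) for x in viewer.pinpoint(n,"cam_grip")[:2]], w2px(c,slope(153,65,60))[::-1].round())
    im=cv2.cvtColor(c["frame"],cv2.COLOR_RGB2BGR); cv2.imwrite(f"pics/d_{n}.png",cv2.resize(im[140:265,200:300] ,(400,500)))
cv2.imwrite("pics/d.png",np.hstack([cv2.imread(f"pics/d_{n}.png") for n in("scene","top")]))
E
```

```text
tip U,y,W [156.3  67.9  99.3] F u,y,n [ 0.7  1.1 -0.3] t 6.35 gap 0.5022913879922917
scene 228 flap W 13.508502454355819 U 80.31338331849213
[(0.56, array([190., 303.]))] [187. 306.]
top 342 flap W 11.024232248464894 U 82.1373263084256
[(0.81, array([174., 232.])), (0.57, array([174., 262.]))] [175. 234.]
```

View pics/d.png

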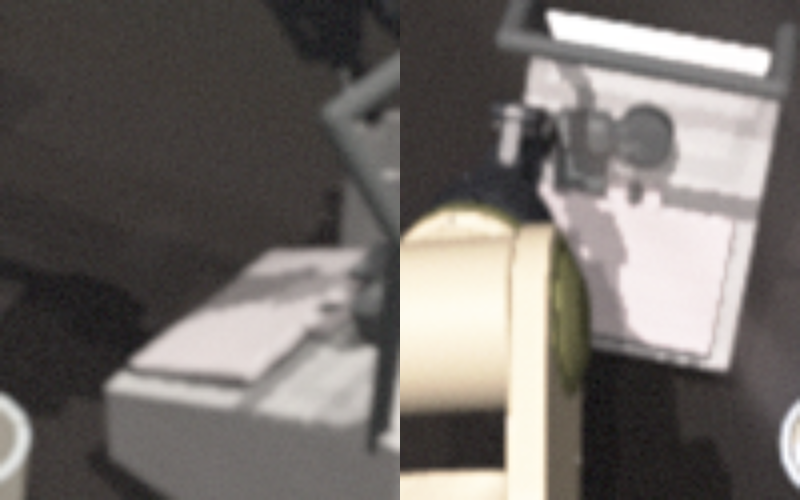

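The flap lies flat and shut (W about 12 mm, near 0.045 rad), and the gripper stands over the post (top view crop, (540,125)). I descend around the post and grip.

Emit:
{"method": "arm_command", "body": {"deltas": [[0,[-0.003,-0.003,0.02],[0,0,0]],[0,[0,0,0.02],[0,0,0]],[0,[0,0,0.015],[0,0,0]],[0,[0,0,0.008],[0,0,0]],[0,[0,0,0],[0,0,0]]]}}

```text
time_s: 6.97
position: [565.1, 120.7, 323.4]
eef_rot: [2.657, -0.0, 1.414]
contact_force: [-0.5, -0.2, -0.4]
finger_gap: 0.503
grip_force: 0.0
```

```bash
python3 - <<'E'
from h import *
where()
E
```

```text
tip U,y,W [148.5  62.   34.6] F u,y,n [-0.6 -0.3 -0.2] t 6.9667 gap 0.5034084427913045
```

Emit:
{"method": "arm_command", "body": {"deltas": [[0,[0.003,0.004,0],[0,0,0]],[-1,[0,0,0],[0,0,0]],[-1,[0,0,0],[0,0,0]],[-1,[0,0,0],[0,0,0]],[-1,[0,0,0],[0,0,0]]], "grip_force": 35}}

```text
time_s: 7.38
position: [569.0, 124.0, 328.0]
eef_rot: [2.653, -0.002, 1.415]
contact_force: [-4.5, 3.2, 4.4]
finger_gap: 0.197
grip_force: 34.3
```

```bash
python3 - <<'E'
from h import *
where(); 
def arc(a): return np.array([155-65*np.sin(a),65*np.cos(a)])
N=16; a0=.03; da=(1.571-a0)/N
# tool frame turned by da*i: tool y=u rotated toward +y ; rotvec about tool z (=-n): -da
for i in range(N):
    d=arc(a0+(i+1)*da)-arc(a0+i*da); t=i*da  # assumes tool y along tangential
    ty=np.array([np.cos(t),np.sin(t)]); tx=np.array([-np.sin(t),np.cos(t)])
    if i in(0,8,15): print(i,(d@tx).round(2),(d@ty).round(2),da)
print(target(100,0,50,turn=.5)[1][:,1]@B(bin_()[2])[:,1])
E
```

```text
tip U,y,W [154.4  66.1  37.1] F u,y,n [-2.3  2.5  6.2] t 7.3833 gap 0.197209846410539
0 -0.49 -6.24 0.0963125
8 -0.49 -6.24 0.0963125
15 -0.49 -6.24 0.0963125
0.479425538604203
```

Gripped. Now I swing: each row is about 0.097 rad and a 6.3 mm chord.

Emit:
{"method": "arm_command", "body": {"deltas": [[-1,[0,-0.0063,0],[0,0,-0.097]],[-1,[-0.0005,-0.0063,0],[0,0,-0.097]],[-1,[-0.0005,-0.0063,0],[0,0,-0.097]],[-1,[-0.0005,-0.0063,0],[0,0,-0.097]]]}}

```text
time_s: 7.72
position: [546.6, 122.6, 316.4]
eef_rot: [2.684, 0.179, 1.766]
contact_force: [-3.3, 5.8, 6.0]
finger_gap: 0.201
grip_force: 34.6
```

```bash
cat >> h.py <<'E'
def cs():
    s=r.state(); b=bin_(); R=Ro.from_euler("xyz",s["eef_rot"]).as_matrix()
    t=B(b[2]).T@(s["position"]+R[:,2]*155-[b[0],b[1],0])-[-95,0,70]; U=t[0]*C28+t[2]*S28
    R0=target(0,0,0)[1]; w=Ro.from_matrix(R0.T@R).as_rotvec()
    print("lever ang",np.arctan2(155-U,t[1]).round(3),"r",np.hypot(155-U,t[1]).round(1),"turn",w.round(3),"tool F",(R.T@s["contact_force"]).round(1))
E
python3 -c "
from h import *
where();cs()"
```

```text
tip U,y,W [129.7  61.3  37.1] F u,y,n [-0.9  5.2  7.3] t 7.7167 gap 0.20062245806135987
lever ang 0.392 r 66.2 turn [-0.001  0.004 -0.395] tool F [ 5.2  1.2 -7.2]
```

Emit:
{"method": "arm_command", "body": {"deltas": [[-1,[-0.0005,-0.0063,0],[0,0,-0.097]],[-1,[-0.0005,-0.0063,0],[0,0,-0.097]],[-1,[-0.0005,-0.0063,0],[0,0,-0.097]],[-1,[-0.0005,-0.0063,0],[0,0,-0.097]]]}}

```text
time_s: 8.05
position: [526.1, 111.5, 306.6]
eef_rot: [2.779, 0.334, 2.134]
contact_force: [-6.4, 10.3, 7.6]
finger_gap: 0.195
grip_force: 35.0
```

```bash
python3 -c "
from h import *
where();cs()"
```

```text
tip U,y,W [108.5  47.2  37.1] F u,y,n [-3.5  9.2 10.5] t 8.05 gap 0.19496087121746455
lever ang 0.779 r 66.2 turn [-0.001  0.004 -0.784] tool F [  9.    4.1 -10.4]
```

Emit:
{"method": "arm_command", "body": {"deltas": [[-1,[-0.0005,-0.0063,0],[0,0,-0.097]],[-1,[-0.0005,-0.0063,0],[0,0,-0.097]],[-1,[-0.0005,-0.0063,0],[0,0,-0.097]],[-1,[-0.0005,-0.0063,0],[0,0,-0.097]]]}}

```text
time_s: 8.38
position: [510.7, 92.8, 300.1]
eef_rot: [2.934, 0.444, 2.537]
contact_force: [-11.6, 8.3, 7.9]
finger_gap: 0.196
grip_force: 35.2
```

```bash
python3 -c "
from h import *
where();cs()"
```

```text
tip U,y,W [94.5 26.4 37.2] F u,y,n [-7.5  6.3 13. ] t 8.3833 gap 0.19637534117670233
lever ang 1.16 r 65.9 turn [-1.000e-03  5.000e-03 -1.172e+00] tool F [  9.4   2.9 -12.9]
```

Emit:
{"method": "arm_command", "body": {"deltas": [[-1,[-0.0003,-0.0063,0],[0,0,-0.097]],[-1,[-0.0003,-0.0063,0],[0,0,-0.097]],[-1,[-0.0003,-0.0063,0],[0,0,-0.097]],[-1,[-0.0003,-0.0063,0],[0,0,-0.097]],[-1,[0,0,0],[0,0,0]]]}}

```text
time_s: 8.8
position: [502.3, 68.6, 297.7]
eef_rot: [3.132, 0.486, 2.97]
contact_force: [-13.3, 7.6, 11.6]
finger_gap: 0.198
grip_force: 35.7
```

```bash
python3 -c "
from h import *
where();cs()"
```

```text
tip U,y,W [89.3  0.9 37.1] F u,y,n [-7.2  5.4 17. ] t 8.8 gap 0.19810457402440745
lever ang 1.558 r 65.7 turn [-1.00e-03  5.00e-03 -1.56e+00] tool F [  7.3   5.4 -17. ]
```

Emit:
{"method": "arm_command", "body": {"deltas": [[-1,[0,-0.0015,0],[0,0,-0.02]],[-1,[0,0,0],[0,0,0]]]}}

```text
time_s: 8.97
position: [502.2, 68.1, 297.6]
eef_rot: [3.139, 0.486, 2.988]
contact_force: [-10.6, 15.5, 9.6]
finger_gap: 0.199
grip_force: 35.8
```

```bash
python3 -c "
from h import *
where();cs()"
```

```text
tip U,y,W [89.3  0.6 37.1] F u,y,n [-6.9 13.7 14.5] t 8.9667 gap 0.19869238477017684
lever ang 1.563 r 65.7 turn [-0.002  0.006 -1.576] tool F [  6.8  13.8 -14.4]
```

Emit:
{"method": "arm_command", "body": {"deltas": [[-1,[0,-0.001,0],[0,0,0]],[-1,[0,0,0],[0,0,0]],[-1,[0,0,0],[0,0,0]]]}}

```text
time_s: 9.22
position: [502.0, 67.7, 297.6]
eef_rot: [3.138, 0.487, 2.987]
contact_force: [-9.1, 21.5, 9.3]
finger_gap: 0.196
grip_force: 35.8
```

```bash
python3 -c "
from h import *
where();cs()"
```

```text
tip U,y,W [89.3  0.4 37.2] F u,y,n [-6.6 19.8 14. ] t 9.2167 gap 0.19631144747354684
lever ang 1.566 r 65.7 turn [-0.003  0.006 -1.575] tool F [  6.5  19.9 -13.9]
```

The lever is on its stop. I release it and retreat along the tool axis.

Emit:
{"method": "arm_command", "body": {"deltas": [[0,[0,0,0],[0,0,0]],[0,[0,0,0],[0,0,0]],[0,[0,0,0],[0,0,0]],[0,[0,0,-0.01],[0,0,0]],[0,[0,0,-0.025],[0,0,0]]]}}

```text
time_s: 9.63
position: [486.5, 67.7, 326.5]
eef_rot: [-3.142, 0.483, 2.986]
contact_force: [-0.5, 1.2, -0.4]
finger_gap: 0.498
grip_force: 0.0
```

Emit:
{"method": "arm_command", "body": {"deltas": [[0,[0,0,-0.03],[0,0,0]],[0,[0,0,-0.03],[0,0,0]],[0,[-0.0,0,-0.03],[0,0,0]],[0,[-0.03,0,0],[0,0,0]],[0,[-0.03,0,0],[0,0,0]]]}}

```text
time_s: 10.05
position: [496.4, 66.5, 438.8]
eef_rot: [3.141, 0.492, 2.987]
contact_force: [0.1, 0.1, 0.1]
finger_gap: 0.497
grip_force: 0.0
```

```bash
python3 - <<'E'
from h import *
where(); b=bin_()
for n in("scene","top"):
    c=cam(n); P=cloud(c)
    w=(P-[b[0],b[1],0])@B(b[2]); d=w-[-95,0,70]; U=d[:,0]*C28+d[:,2]*S28; W=-d[:,0]*S28+d[:,2]*C28
    m=(abs(w[:,1])>22)&(abs(w[:,1])<66)&(U<100)&(U>60)&(W>-10)&(W<30); print(n,m.sum(),"flap W",np.median(W[m]))
    m=(U>60)&(U<115)&(W>45)&(W<75)&(abs(w[:,1])<30); print("grip",m.sum(),U[m].mean(),w[m,1].mean())
    im=cv2.cvtColor(c["frame"],cv2.COLOR_RGB2BGR); cv2.imwrite(f"pics/e_{n}.png",cv2.resize(im[130:330,170:330] ,(400,500)))
cv2.imwrite("pics/e.png",np.hstack([cv2.imread(f"pics/e_{n}.png") for n in("scene","top")]))
E
```

```text
tip U,y,W [151.7  -2.2 164.3] F u,y,n [0.1 0.1 0.1] t 10.05 gap 0.497249022953308
scene 207 flap W 10.379808374193345
grip 84 93.22475509830676 -1.0937280157700626
top 91 flap W 7.496517935560028
grip 9 97.87106739841774 -0.2872314294190131
```

View pics/e.png

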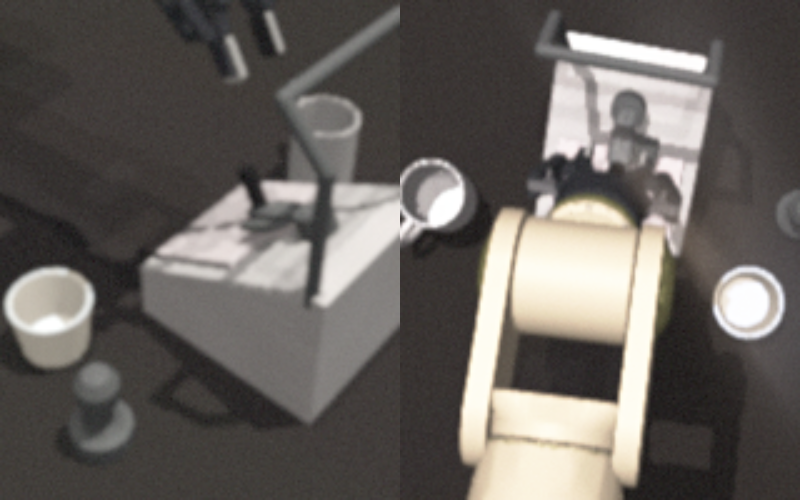

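The flap is drawn tight (about 3.3 mm lower than before), the lever points down the slope with its post at (250,185), the bystanders are in place, and the gripper touches nothing.

```bash
python3 -c "
from h import *
print(order.finish_job())"
```

```text
the job is handed in; nothing more can be done
None
```

I folded the flap shut, swung the cam lever to its stop so the flap is drawn tight, let go and backed clear, then handed the job in at about 10 s; the jug, tamper and cup were not touched.

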